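Hang the egg mould on the drying bar

ROBOT

A 6-joint arm with a two-finger parallel gripper is mounted at the origin on the work surface. World frame = base frame: x ahead of the robot, y to its left, z up, the work surface at z = 0. Lengths are in m, angles in rad, forces in N, time in s.
With the tool pointing down it reaches from about 0.3 to 0.875 m from the base axis. Payload 6.4 kg.
Tool frame: the origin (TCP) lies where the fingers leave the gripper's body, on its centre line; the fingertips stand 64 mm ahead of it and the grasp point (between the pads) lies 45 mm ahead of it; z points along the fingers, y is the line along which they close (so a half turn about z gives the same grasp; the last joint's range is limited). The gripper opens to 88 mm and grips with 3 to 60 N. Pads are 18 mm wide; open, the fingers measure 123 mm over their backs; the gripper's body (75 mm by 187 mm) begins 45 mm behind the grasp point.
Start: joints at [-1.39, 0.181, 1.607, -0, 1.354, -0.206], TCP at [0.217, -0.533, 0.303] pointing down, gripper open.
Joint ranges: [-2.99, 2.99], [-0.89, 2.07], [0.3, 2.58], [-1.14, 4.28], [0, 2.63], [-3.12, 3.12]. Speed limits (rad/s): [2.57, 2.57, 3.01, 3.14, 3.14, 3.14].

INTERFACE

Orientations are given as a unit quaternion [x, y, z, w].
In Python, from cell import robot gives the robot as it stands. The module is installed in compiled form; this text tells all that it offers.
- The arm moves only by the tool apply_moves, never from a script. Its argument "moves" is a list of rows, each a list of 7 numbers: the shift along the world's x, y, z in mm, then the turn, a rotation vector about the world's x, y, z in rad, then the finger opening in mm, from 0 to 88.1. In form: [[tx, ty, tz, ax, ay, az, fingers], ...]. A call has exactly 8 rows; each row is the pose to reach, as a shift and turn from the pose commanded when the call began; what a row does not reach only later rows make up. A row lasts 1/12 s, in which the tool goes at most 41.7 mm and 7.16 degrees, less where a joint would pass 70% of its speed; a pose out of reach is approached as far as the arm can. A call with a gripper value outside its range is refused whole. The fingers move at their own pace and stop on an object; the grip force is fixed at half the most. Time passes only in rows, so rows that repeat a pose let the fingers close, or fill a call up. It gives the time, the measured TCP pose, the force, the opening and the grip force at its end, in the units of the state.
- robot.state(): the state, without advancing time (a new reading comes with each control period).
- robot.camera(name): name is "side" or "top"; returns a dict with "color" (400x640x3 uint8, red, green, blue), "fx", "fy", "cx", "cy" (pixels), "T" (4x4, takes a point from camera to world coordinates). Camera axes: x right, y down, z forward; pixel columns grow to the right and rows downward; lengths in m; the calibration is good to about 2 mm. A picture is of the moment at which its call begins. There is no depth.
- robot.close_job(): hands the job in; it is judged then, once.
The state is a dict: "t": time; "q": joint angles; "qd": joint speeds; "tau": joint torques, N m; "eef_pos": TCP position; "tcp_rot": TCP orientation; "force": force on the tool from outside, world axes, zero at the start; "wrist_torque": the same for the moment, N m; "finger_gap": finger opening in m; "gripper_force": force on a finger pad.
Only numpy, scipy, OpenCV 4.12 (cv2) and the standard library are available. Lean on these libraries where they do the work, as an engineer would, in place of code of your own. Each camera call takes 0.05 s, during which the arm holds its last target. There are 200 camera calls.

TASK

Take the looped egg mould out of its slot in the wooden tray and hang it by its hole over the horizontal bar of the drying stand: let it go out on the free half of the bar, then slide it along until it sits flat against the round end plate by the column and leave it hanging there. The bar's height is adjustable and not known beforehand, so feel for it, and be gentle: do not bang the mould or your fingers on the stand, do not let the mould fall, and leave the bowl, the pepper mill and the crock where they are.

Things in the scene. Friction and masses are not known exactly. Their poses are not given: they have to be found in the camera images.
- mould: Orange egg mould, stiff: an upright flat ring with foot and top tab, 60-110 g, standing in the tray's slot. Origin: centre of the foot's underside; z up, y through the hole. Foot 60 (x) x 16 (y) x 14 high. Tab 26 (x) x 12 (y), from the ring's top at z 104 to z 140: pinch it across its 12 mm.
- hole (a point): Centre of the mould's round hole, 56 mm above the mould's origin; axes as the mould's. Hole diameter 68, ring outer diameter 96, ring 16 thick (y).
- stand: Fixed steel drying stand; origin under the centre of its foot (diameter 140, 16 high), z up. Column on the z axis, diameter 28 to 34 up to z 140, then a 19 mm telescopic rod. A bar of diameter 14 runs level from the column along the stand's -y. An end plate, diameter 56, sits on the bar by the column, its outer face at y -20, its centre on the bar's axis.
- bar_end (a point): Point on the counter straight below the centre of the ball (diameter 22) at the bar's free end, at y -255 of the stand; axes as the stand's. The height is not measured: the bar's axis is clamped level anywhere from 150 to 220 mm above the counter and must be felt or seen. The clamp holds against about 100 N.
- trays: Two stacked wooden trays, fixed, 170 (x) x 260 (y), origin under their centre, z up. Upper tray floor at z 42, rim at z 64. Slot for the mould: between two ribs along x, 22 mm apart, 58 high above the counter, centred at y +65; the glass bowl stands at the other end.
- bowl: Glass bowl, rim diameter 110, 50 high, origin at its underside; a bystander in the tray.
- mill: Turned wooden pepper mill, diameter 54, 140 high, origin at its underside; a bystander.
- crock: White ceramic crock, diameter 112, 140 high, with a spatula and a ladle standing in it (to 300 high); origin at its underside; a bystander.
Things that resemble listed ones, but are neither listed nor needed, are in the scene too. What is meant by the mould is not turquoise, and is the smaller of those in its own colour.

How it is judged:
By the outcome, as a careful person would: the job done as asked, in the order asked, and still so for the second after the job is handed in, with the robot touching nothing.
It also fails if it takes over 72 s, if anything falls off the work surface, if the arm or the gripper's body presses on something with over 40 N, if the wrist force passes 120 N, or if a joint passes its speed limit or range.

## Working session

There is one attempt and no reset: what is moved stays moved. The work goes in short steps, Python scripts to look and compute and a tool call to move; the robot and the scene stay as the last step left them, time stands still between calls to the robot, and variables do not carry over. Pictures are saved under pics/ and viewed, at most 10 in all, crops included, and the job is handed in when it is done.

Besides the shell and the picture viewer there is one more tool, called by a JSON object that holds its "fn" and its "kwargs", one argument or row to a line. apply_moves: Moves the arm, as the interface text tells. Its arguments: {"type":"object","properties":{"moves":{"type":"array","items":{"type":"array","items":{"type":"number"}}}},"required":["moves"]}

```bash
mkdir -p pics
cat > h.py <<'E'
from cell import robot
import numpy as np, cv2
def snap(n,f):
    c=robot.camera(n); cv2.imwrite('pics/'+f,c['color'][:,:,::-1]); np.savez(f'{n}.npz',**{k:c[k] for k in c}); return c
def ray(c,u,v):
    d=np.array([(u-c['cx'])/c['fx'],(v-c['cy'])/c['fy'],1.]); T=np.array(c['T']); return T[:3,3],T[:3,:3]@d
def plane(c,u,v,z):
    o,d=ray(c,u,v); return o+d*(z-o[2])/d[2]
def proj(c,p):
    T=np.linalg.inv(np.array(c['T'])); q=T[:3,:3]@np.array(p)+T[:3,3]; return np.array([c['fx']*q[0]/q[2]+c['cx'],c['fy']*q[1]/q[2]+c['cy']])
def tri(c1,u1,c2,u2):
    o1,d1=ray(c1,*u1);o2,d2=ray(c2,*u2)
    s=np.linalg.lstsq(np.c_[d1,-d2],o2-o1,rcond=None)[0]
    a,b=o1+s[0]*d1,o2+s[1]*d2; return (a+b)/2,np.linalg.norm(a-b)
E
python3 - <<'E'
from h import *
np.set_printoptions(precision=4,suppress=True)
for n in('side','top'):
    c=snap(n,n+'0.png'); print(n,c['fx'],c['cx'],c['cy']);print(np.array(c['T']))
print(robot.state())
E
```

```text
side 386.6974633970024 320.83301490042084 200.76847723599255
[[-0.8541 -0.3065  0.4202  0.1133]
 [-0.5201  0.4885 -0.7006  0.7604]
 [ 0.0095 -0.8169 -0.5766  0.6801]
 [ 0.      0.      0.      1.    ]]
top 505.23655718814496 320.29397662312664 198.68687420458718
[[ 0.0034 -0.9951  0.0991  0.4201]
 [-0.9998 -0.0053 -0.0188  0.0526]
 [ 0.0193 -0.099  -0.9949  1.5406]
 [ 0.      0.      0.      1.    ]]
{'t': 0.1, 'q': array([-1.3903,  0.1815,  1.6078, -0.    ,  1.3538, -0.2063]), 'qd': array([-0.0001, -0.0003, -0.0039,  0.0013,  0.0004, -0.0011]), 'tau': array([  0.    , -43.482 , -34.2699,   0.0704,   0.0341,  -0.    ]), 'eef_pos': array([ 0.2169, -0.5322,  0.3019]), 'tcp_rot': array([ 0.9814,  0.1922,  0.    , -0.0008]), 'force': array([-0.4716, -0.5555, -0.5454]), 'wrist_torque': array([ 0.0385,  0.0068, -0.0075]), 'gripper_force': 0.0, 'finger_gap': 0.08820943462160663}
```

View pics/side0.png

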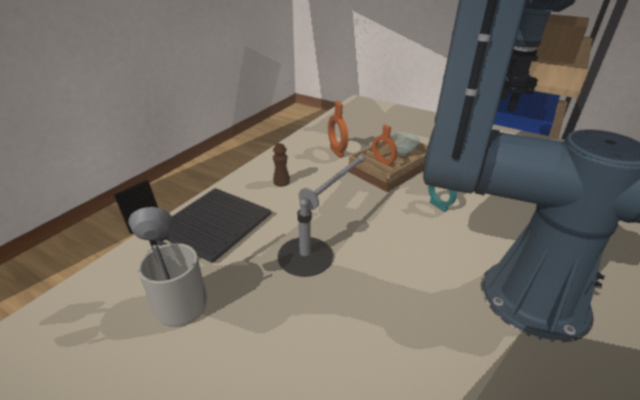

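View pics/top0.png

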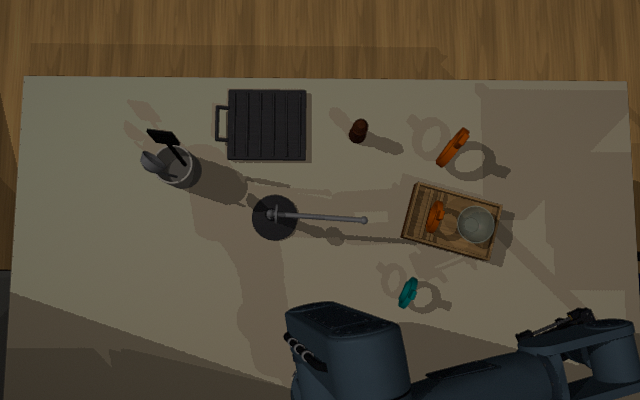

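The side view shows the stand (foot at 305,255; ball near 362,158), the mould in the tray at (384,148) and a larger orange one at (338,130). In the top view the stand foot is at (275,217), the ball at (364,220), the mould at (436,217), the tray around (452,222), and the bowl at (476,224).

Run:
```python
from h import *
t=cv2.imread('pics/top0.png'); s=cv2.imread('pics/side0.png')
a=cv2.resize(t[170:270,245:510],None,fx=3,fy=3,interpolation=cv2.INTER_CUBIC)
b=cv2.resize(s[85:285,265:445],None,fx=3,fy=3,interpolation=cv2.INTER_CUBIC)
cv2.imwrite('pics/a.png',a);cv2.imwrite('pics/b.png',b)
for n,im in(('top',t),('side',s)):
    h=cv2.cvtColor(im,cv2.COLOR_BGR2HSV); m=cv2.inRange(h,(3,170,90),(13,255,255))
    k,l,st,ce=cv2.connectedComponentsWithStats(m)
    for i in range(1,k):
        if st[i,4]>40:
            print(n,st[i],ce[i],cv2.minAreaRect(np.argwhere(l==i)[:,::-1].astype(np.float32)))
```

```text
top [458 131  11  14  73] [463.         137.52054795] ((462.0610046386719, 137.54879760742188), (8.277209281921387, 11.400686264038086), 38.65980529785156)
top [442 146  16  16 133] [448.72180451 153.23308271] ((448.2500305175781, 152.24998474121094), (10.606600761413574, 15.55634880065918), 45.0)
top [437 204   8  15  55] [440.54545455 210.96363636] ((440.5588684082031, 210.7353515625), (14.309601783752441, 6.5484619140625), 75.96376037597656)
top [428 209   9  14  63] [431.53968254 215.96825397] ((432.10003662109375, 216.1999969482422), (6.008327484130859, 13.597793579101562), 18.434947967529297)
```

View pics/a.png

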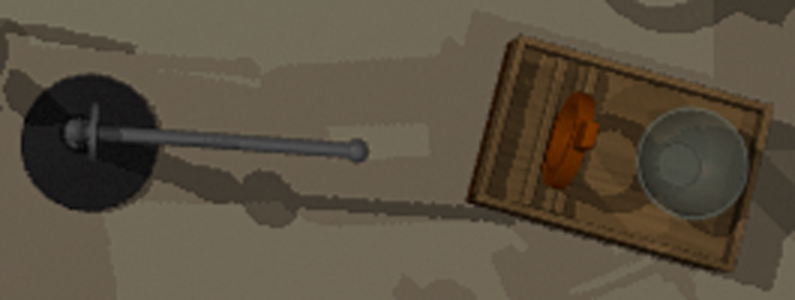

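View pics/b.png

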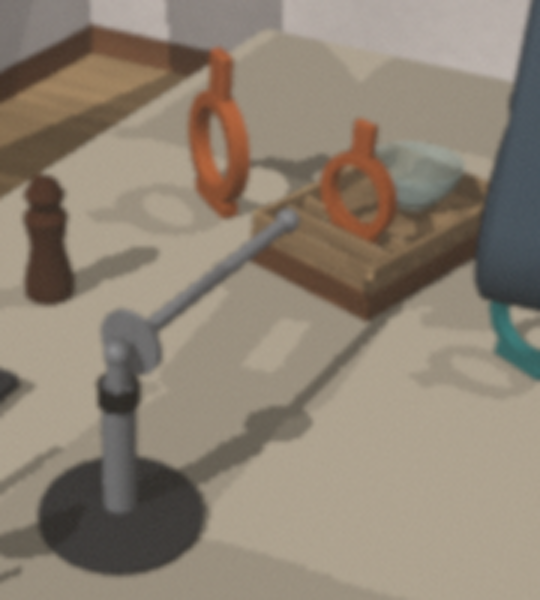

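Run:
```python
from h import *
np.set_printoptions(precision=4,suppress=True)
L=lambda n:dict(np.load(n+'.npz'))
t,s=L('top'),L('side')
A=lambda x,y:(x/3+245-.33,y/3+170-.33); B=lambda x,y:(x/3+265-.33,y/3+85-.33)
f=plane(t,*A(90,142),.016);print('foot',f,plane(s,*B(122,515),.016))
e,r=tri(t,A(358,150),s,B(289,217));print('ball',e,r,'len',np.linalg.norm((e-f)[:2]))
cr=np.array([plane(t,*A(*p),.064) for p in((517,38),(770,105),(735,270),(470,203))])
c=cr.mean(0);print('tray',c,np.linalg.norm(np.diff(cr[[0,1,2,3,0]],axis=0),axis=1))
y=(cr[0]+cr[3]-cr[1]-cr[2]);y/=np.linalg.norm(y);print('yaxis',y,np.degrees(np.arctan2(-y[0],y[1])),'slot',c+.065*y)
print('tab',tri(t,A(588,133),s,B(368,123)),plane(t,*A(588,133),.182))
print('bar yaw deg',np.degrees(np.arctan2(-(f-e)[0],(f-e)[1])))
for n,p,z in(('mill',(359,129),.14),('crock',(182,166),.14)):print(n,plane(t,*p,z))
print('bowl',plane(t,*A(693,163),.092))
for z in(.15,.2):print(plane(t,*A(358,150),z))
```

```text
foot [0.5157 0.1613 0.016 ] [0.5058 0.1774 0.016 ]
ball [ 0.4994 -0.0925  0.1712] 0.0009046757585240211 len 0.25425168494852823
tray [ 0.5038 -0.3638  0.064 ] [0.2575 0.1663 0.2659 0.1695]
yaxis [0.2467 0.9691 0.    ] -14.282412211181196 slot [ 0.5198 -0.3008  0.064 ]
tab (array([ 0.514 , -0.3001,  0.1808]), np.float64(0.003361581165645554)) [ 0.5155 -0.2992  0.182 ]
bar yaw deg -3.6701525944287914
mill [ 0.7583 -0.0827  0.14  ]
crock [0.6492 0.4123 0.14  ]
bowl [ 0.4934 -0.4233  0.092 ]
[ 0.501  -0.0945  0.15  ]
[ 0.4981 -0.0892  0.2   ]
```

{"fn": "apply_moves", "kwargs": {
  "moves": [
    [12, 9, 0, 0, 0, -0.05, 50],
    [40, 31, 0, 0, 0, -0.13, 50],
    [70, 54, 0, 0, 0, -0.22, 50],
    [100, 77, 0, 0, 0, -0.31, 50],
    [130, 100, 0, 0, 0, -0.4, 50],
    [160, 124, 0, 0, 0, -0.48, 50],
    [190, 147, 0, 0, 0, -0.56, 50],
    [220, 170, 0, 0, 0, -0.637, 50]
  ]
}}

```text
t: 0.77
eef_pos: [0.438, -0.361, 0.3024]
tcp_rot: [0.992, -0.127, -0.0, -0.0]
force: [-0.2, -0.9, -0.2]
finger_gap: 0.0498
gripper_force: 0.0
```

{"fn": "apply_moves", "kwargs": {
  "moves": [
    [25, 20, 0, 0, 0, 0, 50],
    [45, 36, 0, 0, 0, 0, 50],
    [60, 48, 0, 0, 0, 0, 50],
    [72, 56, 0, 0, 0, 0, 50],
    [78, 60, 0, 0, 0, 0, 50],
    [80, 62, 0, 0, 0, 0, 50],
    [80, 62, 0, 0, 0, 0, 50],
    [80, 62, 0, 0, 0, 0, 50]
  ]
}}

```text
t: 1.43
eef_pos: [0.5163, -0.3012, 0.3026]
tcp_rot: [0.992, -0.125, -0.0, 0.0]
force: [-0.2, 0.1, 0.3]
finger_gap: 0.05
gripper_force: 0.0
```

Run:
```python
from h import *
np.set_printoptions(precision=4,suppress=True)
s=robot.state();print(s['t'],s['q'],s['eef_pos'],s['tcp_rot'],s['force'],s['finger_gap'])
c=snap('side','s1.png');t=snap('top','t1.png')
for n,c,b in(('side',c,(340,50,130,130)),('top',t,(395,165,120,110))):
    x,y,w,h=b;cv2.imwrite('pics/'+n+'1c.png',cv2.resize(c['color'][y:y+h,x:x+w,::-1],None,fx=4,fy=4,interpolation=cv2.INTER_CUBIC))
a=cv2.imread('pics/side1c.png');b=cv2.imread('pics/top1c.png')
o=np.zeros((520,1000,3),np.uint8);o[:520,:520]=a;o[:440,520:1000]=b
cv2.imwrite('pics/c1.png',cv2.resize(o,None,fx=.8,fy=.8))
```

```text
1.4333 [-0.7263  0.2311  1.5477 -0.0004  1.3632  1.0956] [ 0.5163 -0.3012  0.3026] [ 0.9921 -0.1252 -0.0003  0.0001] [-0.2044  0.0914  0.3425] 0.05002920740475825
```

View pics/c1.png

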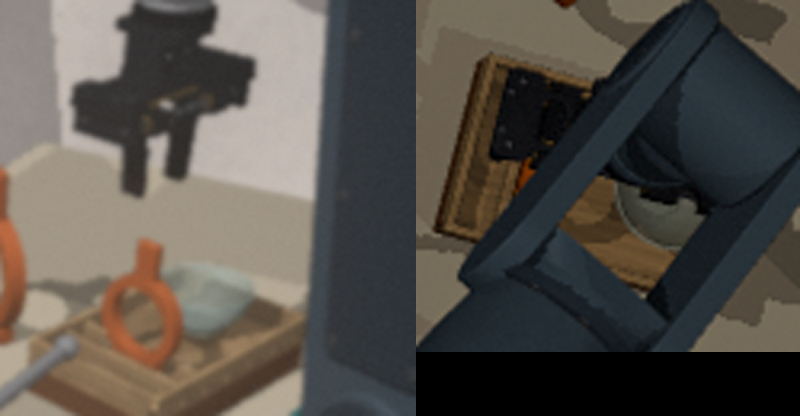

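The side view shows the gripper above the tab: fingertips about (382,110) and (395,106), tab top about (387,126).

Run:
```python
from h import *
np.set_printoptions(precision=4,suppress=True)
s=dict(np.load('side.npz'))
print(proj(s,[.5163,-.3012,.2386]))
for p in([.5163,-.3012,.182],[.5263,-.3012,.182],[.5163,-.2912,.182]):print(proj(s,p))
h=cv2.cvtColor(cv2.imread('pics/s1.png'),cv2.COLOR_BGR2HSV)
m=cv2.inRange(h,(3,120,60),(15,255,255))[115:172,366:402]
for v in range(57):
    u=np.flatnonzero(m[v])
    if len(u) and v<30:print(v+115,u.min()+366,u.max()+366,len(u))
```

```text
[388.2952 107.5728]
[386.2881 125.0022]
[383.3181 124.2825]
[384.9872 126.1402]
125 384 386 3
126 384 388 5
127 383 389 7
128 383 389 7
129 383 389 7
130 383 389 7
131 383 389 7
132 383 389 7
133 383 389 7
134 382 388 7
135 382 388 7
136 379 388 10
137 377 389 13
138 375 390 16
139 374 391 18
140 374 392 17
141 373 393 16
142 373 393 13
143 373 394 13
144 372 394 13
```

{"fn": "apply_moves", "kwargs": {
  "moves": [
    [0, 0, -10, 0, 0, 0, 40],
    [0, 0, -28, 0, 0, 0, 40],
    [0, 0, -46, 0, 0, 0, 40],
    [0, 0, -62, 0, 0, 0, 40],
    [0, 0, -74, 0, 0, 0, 40],
    [0, 0, -82, 0, 0, 0, 40],
    [0, 0, -86, 0, 0, 0, 40],
    [0, 0, -88, 0, 0, 0, 40]
  ]
}}

```text
t: 2.2
eef_pos: [0.5167, -0.3006, 0.2141]
tcp_rot: [0.992, -0.125, -0.0, -0.0]
force: [0.1, -0.6, -0.5]
finger_gap: 0.04
gripper_force: 0.0
```

{"fn": "apply_moves", "kwargs": {
  "moves": [
    [0, 0, 0, 0, 0, 0, 30],
    [0, 0, 0, 0, 0, 0, 24],
    [0, 0, 0, 0, 0, 0, 20],
    [0, 0, 0, 0, 0, 0, 16],
    [0, 0, 0, 0, 0, 0, 12],
    [0, 0, 0, 0, 0, 0, 8],
    [0, 0, 0, 0, 0, 0, 5],
    [0, 0, 0, 0, 0, 0, 5]
  ]
}}

```text
t: 2.87
eef_pos: [0.5171, -0.3007, 0.2152]
tcp_rot: [0.992, -0.125, 0.0, 0.0]
force: [-0.9, -0.7, 2.7]
finger_gap: 0.012
gripper_force: 30.0
```

{"fn": "apply_moves", "kwargs": {
  "moves": [
    [0, 0, 3, 0, 0, 0, 5],
    [0, 0, 9, 0, 0, 0, 5],
    [0, 0, 19, 0, 0, 0, 5],
    [0, 0, 32, 0, 0, 0, 5],
    [0, 0, 46, 0, 0, 0, 5],
    [0, 0, 59, 0, 0, 0, 5],
    [0, 0, 69, 0, 0, 0, 5],
    [0, 0, 73, 0, 0, 0, 5]
  ]
}}

```text
t: 3.53
eef_pos: [0.5176, -0.3011, 0.2906]
tcp_rot: [0.992, -0.125, 0.002, 0.001]
force: [0.8, 0.2, -0.7]
finger_gap: 0.0118
gripper_force: 30.0
```

{"fn": "apply_moves", "kwargs": {
  "moves": [
    [-2, 5, 0, 0, 0, 0.02, 5],
    [-6, 16, 0, 0, 0, 0.06, 5],
    [-11, 33, 0, 0, 0, 0.1, 5],
    [-17, 53, 0, 0, 0, 0.14, 5],
    [-22, 72, 0, 0, 0, 0.17, 5],
    [-25, 87, 0, 0, 0, 0.185, 5],
    [-26, 97, 0, 0, 0, 0.185, 5],
    [-26, 100, 0, 0, 0, 0.185, 5]
  ]
}}

```text
t: 4.2
eef_pos: [0.4907, -0.1989, 0.2874]
tcp_rot: [0.999, -0.032, -0.0, -0.0]
force: [-0.1, -0.7, -0.5]
finger_gap: 0.0119
gripper_force: 30.0
```

Run:
```python
from h import *
np.set_printoptions(precision=4,suppress=True)
s=robot.state();print(s['q'],s['eef_pos'],s['tcp_rot'],s['force'])
c=snap('side','s2.png');t=snap('top','t2.png')
a=cv2.resize(c['color'][80:280,270:450,::-1],None,fx=2.4,fy=2.4,interpolation=cv2.INTER_CUBIC)
b=cv2.resize(t['color'][180:260,250:410,::-1],None,fx=2.3,fy=2.3,interpolation=cv2.INTER_CUBIC)
o=np.zeros((480,800,3),np.uint8);o[:,:432]=a;o[:184,432:]=b;cv2.imwrite('pics/c2.png',o)
```

```text
[-0.6096  0.0938  1.7368  0.0002  1.3118  1.0254] [ 0.4907 -0.1989  0.2874] [ 0.9995 -0.0321 -0.0003 -0.0003] [-0.0515 -0.6706 -0.5183]
```

View pics/c2.png

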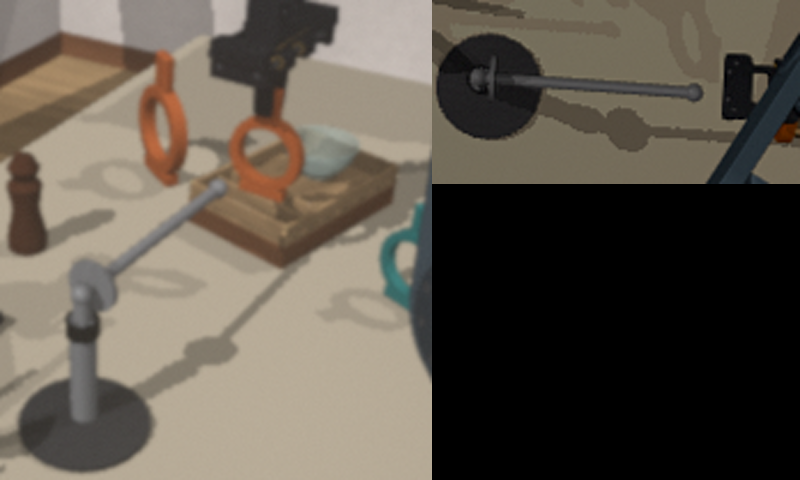

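{"fn": "apply_moves", "kwargs": {
  "moves": [
    [2, 4, 0, 0, 0, 0, 5],
    [3, 12, 0, 0, 0, 0, 5],
    [4, 24, 0, 0, 0, 0, 5],
    [5, 38, 0, 0, 0, 0, 5],
    [6, 54, 0, 0, 0, 0, 5],
    [7, 70, 0, 0, 0, 0, 5],
    [8, 82, 0, 0, 0, 0, 5],
    [8, 88, 0, 0, 0, 0, 5]
  ]
}}

```text
t: 4.97
eef_pos: [0.499, -0.1104, 0.2877]
tcp_rot: [0.999, -0.032, -0.0, -0.0]
force: [0.5, 0.3, -1.0]
finger_gap: 0.0116
gripper_force: 30.0
```

{"fn": "apply_moves", "kwargs": {
  "moves": [
    [0, 5, 0, 0, 0, 0, 5],
    [1, 15, 0, 0, 0, 0, 5],
    [2, 28, 0, 0, 0, 0, 5],
    [3, 43, 0, 0, 0, 0, 5],
    [4, 57, 0, 0, 0, 0, 5],
    [5, 69, 0, 0, 0, 0, 5],
    [5, 78, 0, 0, 0, 0, 5],
    [5, 82, 0, 0, 0, 0, 5]
  ]
}}

```text
t: 5.63
eef_pos: [0.5039, -0.0292, 0.2877]
tcp_rot: [0.999, -0.032, -0.0, -0.0]
force: [-0.6, 0.0, 0.0]
finger_gap: 0.0119
gripper_force: 30.0
```

Run:
```python
from h import *
np.set_printoptions(precision=4,suppress=True)
s=robot.state();print(s['q'],s['eef_pos'],s['tcp_rot'],s['force'])
c=snap('side','s3.png');t=snap('top','t3.png')
a=cv2.resize(c['color'][80:240,270:420,::-1],None,fx=3,fy=3,interpolation=cv2.INTER_CUBIC)
b=cv2.resize(t['color'][180:260,250:400,::-1],None,fx=2.3,fy=2.3,interpolation=cv2.INTER_CUBIC)
o=np.zeros((480,795,3),np.uint8);o[:,:450]=a;o[:184,450:795]=b;cv2.imwrite('pics/c3.png',o)
```

```text
[-0.2935  0.0369  1.7965  0.0002  1.3083  1.3414] [ 0.5039 -0.0292  0.2877] [ 0.9995 -0.0321 -0.     -0.0001] [-0.6196  0.0452  0.0109]
```

View pics/c3.png

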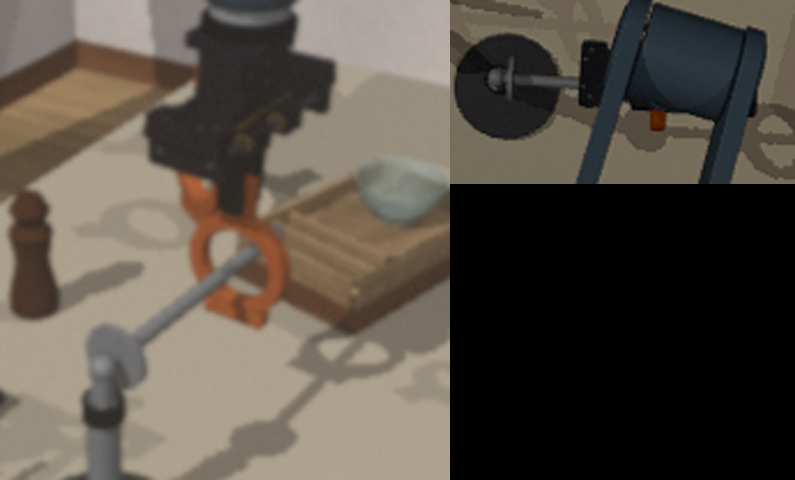

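The bar passes through the hole, roughly at its centre. Next I lower the mould and feel for the bar, with contact expected after about 27 mm.

{"fn": "apply_moves", "kwargs": {
  "moves": [
    [0, 0, -2, 0, 0, 0, 5],
    [0, 0, -6, 0, 0, 0, 5],
    [0, 0, -10, 0, 0, 0, 5],
    [0, 0, -14, 0, 0, 0, 5],
    [0, 0, -17, 0, 0, 0, 5],
    [0, 0, -19, 0, 0, 0, 5],
    [0, 0, -20, 0, 0, 0, 5],
    [0, 0, -20, 0, 0, 0, 5]
  ]
}}

```text
t: 6.4
eef_pos: [0.5038, -0.0306, 0.2674]
tcp_rot: [0.999, -0.033, -0.0, -0.0]
force: [0.5, -0.1, -1.5]
finger_gap: 0.0117
gripper_force: 30.0
```

{"fn": "apply_moves", "kwargs": {
  "moves": [
    [0, 0, -0.5, 0, 0, 0, 5],
    [0, 0, -1, 0, 0, 0, 5],
    [0, 0, -1.5, 0, 0, 0, 5],
    [0, 0, -2, 0, 0, 0, 5],
    [0, 0, -2.5, 0, 0, 0, 5],
    [0, 0, -3, 0, 0, 0, 5],
    [0, 0, -3, 0, 0, 0, 5],
    [0, 0, -3, 0, 0, 0, 5]
  ]
}}

```text
t: 7.07
eef_pos: [0.5039, -0.0305, 0.2647]
tcp_rot: [0.999, -0.033, -0.0, -0.0]
force: [0.4, 0.2, -0.9]
finger_gap: 0.012
gripper_force: 30.0
```

{"fn": "apply_moves", "kwargs": {
  "moves": [
    [0, 0, -0.5, 0, 0, 0, 5],
    [0, 0, -1, 0, 0, 0, 5],
    [0, 0, -1.5, 0, 0, 0, 5],
    [0, 0, -2, 0, 0, 0, 5],
    [0, 0, -2.5, 0, 0, 0, 5],
    [0, 0, -3, 0, 0, 0, 5],
    [0, 0, -3, 0, 0, 0, 5],
    [0, 0, -3, 0, 0, 0, 5]
  ]
}}

```text
t: 7.73
eef_pos: [0.5039, -0.0305, 0.2617]
tcp_rot: [0.999, -0.033, -0.0, -0.0]
force: [-0.4, -0.5, -1.0]
finger_gap: 0.012
gripper_force: 30.0
```

{"fn": "apply_moves", "kwargs": {
  "moves": [
    [0, 0, -0.5, 0, 0, 0, 5],
    [0, 0, -1, 0, 0, 0, 5],
    [0, 0, -1.5, 0, 0, 0, 5],
    [0, 0, -2, 0, 0, 0, 5],
    [0, 0, -2, 0, 0, 0, 5],
    [0, 0, -2, 0, 0, 0, 5],
    [0, 0, -2, 0, 0, 0, 5],
    [0, 0, -2, 0, 0, 0, 5]
  ]
}}

```text
t: 8.4
eef_pos: [0.504, -0.0305, 0.2598]
tcp_rot: [0.999, -0.033, 0.0, -0.0]
force: [0.6, 0.8, -0.8]
finger_gap: 0.0114
gripper_force: 30.0
```

{"fn": "apply_moves", "kwargs": {
  "moves": [
    [0, 0, -0.5, 0, 0, 0, 5],
    [0, 0, -1, 0, 0, 0, 5],
    [0, 0, -1.5, 0, 0, 0, 5],
    [0, 0, -2, 0, 0, 0, 5],
    [0, 0, -2, 0, 0, 0, 5],
    [0, 0, -2, 0, 0, 0, 5],
    [0, 0, -2, 0, 0, 0, 5],
    [0, 0, -2, 0, 0, 0, 5]
  ]
}}

```text
t: 9.07
eef_pos: [0.5041, -0.0306, 0.2589]
tcp_rot: [0.999, -0.033, 0.0, 0.0]
force: [-3.4, 1.1, 7.8]
finger_gap: 0.0114
gripper_force: 30.0
```

{"fn": "apply_moves", "kwargs": {
  "moves": [
    [0, 0, 1.5, 0, 0, 0, 5],
    [1.5, 0, 1.5, 0, 0, 0, 5],
    [3, 0, 1.5, 0, 0, 0, 5],
    [3, 0, 1, 0, 0, 0, 5],
    [3, 0, 0.5, 0, 0, 0, 5],
    [3, 0, 0, 0, 0, 0, 5],
    [3, 0, 0, 0, 0, 0, 5],
    [3, 0, 0, 0, 0, 0, 5]
  ]
}}

```text
t: 9.73
eef_pos: [0.5073, -0.0306, 0.2588]
tcp_rot: [0.999, -0.033, 0.001, 0.0]
force: [-1.3, 0.4, 8.2]
finger_gap: 0.0118
gripper_force: 30.0
```

Run:
```python
from h import *
np.set_printoptions(precision=4,suppress=True)
s=robot.state();print(s['q'],s['eef_pos'],s['tcp_rot'],s['force'],s['wrist_torque'])
```

```text
[-0.2941  0.0758  1.8172  0.      1.2475  1.3418] [ 0.5073 -0.0306  0.2588] [ 0.9995 -0.0326  0.0005  0.0001] [-1.2994  0.356   8.2294] [ 0.1592  0.5414 -0.0121]
```

{"fn": "apply_moves", "kwargs": {
  "moves": [
    [1, 0, 0.4, 0, 0, 0, 5],
    [1, 0, 0.7, 0, 0, 0, 5],
    [1, 0, 0.7, 0, 0, 0, 13],
    [1, 0, 0.7, 0, 0, 0, 15],
    [1, 0, 0.7, 0, 0, 0, 18],
    [1, 0, 0.7, 0, 0, 0, 22],
    [1, 0, 0.7, 0, 0, 0, 27],
    [1, 0, 0.7, 0, 0, 0, 32]
  ]
}}

```text
t: 10.4
eef_pos: [0.5079, -0.0305, 0.2582]
tcp_rot: [0.999, -0.033, -0.0, -0.0]
force: [-0.1, 0.5, 0.1]
finger_gap: 0.0307
gripper_force: 0.0
```

{"fn": "apply_moves", "kwargs": {
  "moves": [
    [0, 0, 2, 0, 0, 0, 36],
    [0, 0, 8, 0, 0, 0, 40],
    [0, 0, 18, 0, 0, 0, 40],
    [0, 0, 32, 0, 0, 0, 40],
    [0, 0, 48, 0, 0, 0, 40],
    [0, 0, 60, 0, 0, 0, 40],
    [0, 0, 68, 0, 0, 0, 40],
    [0, 0, 70, 0, 0, 0, 40]
  ]
}}

```text
t: 11.07
eef_pos: [0.5087, -0.0307, 0.3307]
tcp_rot: [0.999, -0.033, 0.002, 0.0]
force: [-0.1, -0.5, -0.6]
finger_gap: 0.0399
gripper_force: 0.0
```

Run:
```python
from h import *
np.set_printoptions(precision=4,suppress=True)
s=robot.state();print(s['q'],s['eef_pos'],s['tcp_rot'],s['force'])
c=snap('side','s4.png');t=snap('top','t4.png')
a=cv2.resize(c['color'][80:240,270:420,::-1],None,fx=3,fy=3,interpolation=cv2.INTER_CUBIC)
b=cv2.resize(t['color'][180:260,250:400,::-1],None,fx=2.3,fy=2.3,interpolation=cv2.INTER_CUBIC)
o=np.zeros((480,795,3),np.uint8);o[:,:450]=a;o[:184,450:795]=b;cv2.imwrite('pics/c4.png',o)
```

```text
[-0.2936  0.0069  1.7382  0.      1.393   1.3423] [ 0.5087 -0.0307  0.3307] [ 0.9995 -0.0326  0.0017  0.0005] [-0.1182 -0.5367 -0.5971]
```

View pics/c4.png

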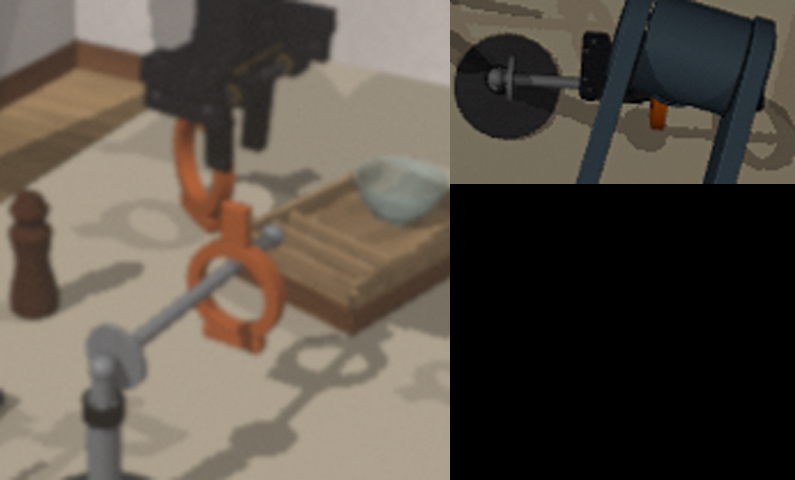

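{"fn": "apply_moves", "kwargs": {
  "moves": [
    [0, -4, 0, 0, 0, 0.06, 40],
    [-1, -10, 0, 0, 0, 0.16, 40],
    [-2, -16, 0, 0, 0, 0.27, 40],
    [-3, -22, 0, 0, 0, 0.38, 40],
    [-4, -28, 0, 0, 0, 0.49, 40],
    [-6, -34, 0, 0, 0, 0.6, 40],
    [-7, -40, 0, 0, 0, 0.7, 40],
    [-8, -45, 0, 0, 0, 0.8, 40]
  ]
}}

```text
t: 11.83
eef_pos: [0.4994, -0.0757, 0.3272]
tcp_rot: [0.932, 0.361, -0.001, -0.001]
force: [-0.0, -0.1, 0.2]
finger_gap: 0.0402
gripper_force: 0.0
```

{"fn": "apply_moves", "kwargs": {
  "moves": [
    [0, 0, 0, 0, 0, 0.11, 40],
    [0, 0, 0, 0, 0, 0.22, 40],
    [0, 0, 0, 0, 0, 0.33, 40],
    [0, 0, 0, 0, 0, 0.44, 40],
    [0, 0, 0, 0, 0, 0.55, 40],
    [0, 0, 0, 0, 0, 0.66, 40],
    [0, 0, 0, 0, 0, 0.75, 40],
    [0, 0, 0, 0, 0, 0.771, 40]
  ]
}}

```text
t: 12.5
eef_pos: [0.4995, -0.0754, 0.3273]
tcp_rot: [0.729, 0.685, -0.0, -0.001]
force: [0.6, 0.5, -0.2]
finger_gap: 0.04
gripper_force: 0.0
```

{"fn": "apply_moves", "kwargs": {
  "moves": [
    [0, 0, -5, 0, 0, 0, 40],
    [0, 0, -15, 0, 0, 0, 40],
    [0, 0, -25, 0, 0, 0, 40],
    [0, 0, -35, 0, 0, 0, 40],
    [0, 0, -43, 0, 0, 0, 40],
    [0, 0, -48, 0, 0, 0, 40],
    [0, 0, -50, 0, 0, 0, 40],
    [0, 0, -50, 0, 0, 0, 40]
  ]
}}

```text
t: 13.17
eef_pos: [0.4997, -0.0754, 0.2777]
tcp_rot: [0.73, 0.684, -0.0, -0.001]
force: [0.4, 0.4, 0.6]
finger_gap: 0.0397
gripper_force: 0.0
```

Run:
```python
from h import *
np.set_printoptions(precision=4,suppress=True)
s=robot.state();print(s['q'],s['eef_pos'],s['tcp_rot'],s['force'],s['finger_gap'])
c=snap('side','s5.png');t=snap('top','t5.png')
a=cv2.resize(c['color'][80:240,270:420,::-1],None,fx=3,fy=3,interpolation=cv2.INTER_CUBIC)
b=cv2.resize(t['color'][180:260,250:400,::-1],None,fx=2.3,fy=2.3,interpolation=cv2.INTER_CUBIC)
o=np.zeros((480,795,3),np.uint8);o[:,:450]=a;o[:184,450:795]=b;cv2.imwrite('pics/c5.png',o)
```

```text
[-0.3851  0.0494  1.8047 -0.      1.2887 -0.3199] [ 0.4997 -0.0754  0.2777] [ 0.7298  0.6837 -0.0003 -0.0006] [0.3915 0.4204 0.6401] 0.03970367133974016
```

View pics/c5.png

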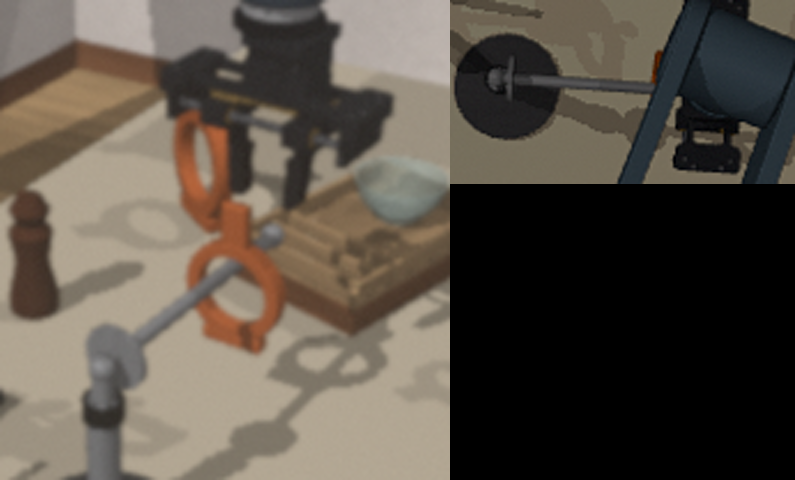

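{"fn": "apply_moves", "kwargs": {
  "moves": [
    [0, 0, -6, 0, 0, 0, 40],
    [0, 0, -14, 0, 0, 0, 40],
    [0, 0, -22, 0, 0, 0, 40],
    [0, 0, -29, 0, 0, 0, 40],
    [0, 0, -34, 0, 0, 0, 40],
    [0, 0, -37, 0, 0, 0, 40],
    [0, 0, -39, 0, 0, 0, 40],
    [0, 0, -39, 0, 0, 0, 40]
  ]
}}

```text
t: 13.93
eef_pos: [0.4998, -0.0755, 0.2389]
tcp_rot: [0.73, 0.684, -0.0, -0.0]
force: [0.0, 0.6, -0.5]
finger_gap: 0.0401
gripper_force: 0.0
```

{"fn": "apply_moves", "kwargs": {
  "moves": [
    [0.2, 3, 0, 0, 0, 0, 40],
    [0.5, 8, 0, 0, 0, 0, 40],
    [0.8, 13, 0, 0, 0, 0, 40],
    [1.1, 17, 0, 0, 0, 0, 40],
    [1.3, 20, 0, 0, 0, 0, 40],
    [1.5, 23, 0, 0, 0, 0, 40],
    [1.6, 25, 0, 0, 0, 0, 40],
    [1.7, 27, 0, 0, 0, 0, 40]
  ]
}}

```text
t: 14.6
eef_pos: [0.5017, -0.0482, 0.2395]
tcp_rot: [0.73, 0.684, -0.0, 0.0]
force: [-0.7, -0.1, 0.5]
finger_gap: 0.0398
gripper_force: 0.3
```

{"fn": "apply_moves", "kwargs": {
  "moves": [
    [0.1, 2, 0, 0, 0, 0, 40],
    [0.3, 4, 0, 0, 0, 0, 40],
    [0.5, 7, 0, 0, 0, 0, 40],
    [0.7, 11, 0, 0, 0, 0, 40],
    [1, 15, 0, 0, 0, 0, 40],
    [1.3, 20, 0, 0, 0, 0, 40],
    [1.6, 25, 0, 0, 0, 0, 40],
    [1.9, 30, 0, 0, 0, 0, 40]
  ]
}}

```text
t: 15.27
eef_pos: [0.5036, -0.018, 0.2394]
tcp_rot: [0.73, 0.684, 0.0, 0.0]
force: [-0.1, -1.3, 0.1]
finger_gap: 0.0399
gripper_force: 0.3
```

Run:
```python
from h import *
np.set_printoptions(precision=4,suppress=True)
s=robot.state();print(s['q'],s['eef_pos'],s['tcp_rot'],s['force'],s['finger_gap'])
c=snap('side','s6.png');t=snap('top','t6.png')
a=cv2.resize(c['color'][80:240,270:420,::-1],None,fx=3,fy=3,interpolation=cv2.INTER_CUBIC)
b=cv2.resize(t['color'][180:260,250:400,::-1],None,fx=2.3,fy=2.3,interpolation=cv2.INTER_CUBIC)
o=np.zeros((480,795,3),np.uint8);o[:,:450]=a;o[:184,450:795]=b;cv2.imwrite('pics/c6.png',o)
```

```text
[-0.2717  0.0902  1.8443  0.      1.2071 -0.2067] [ 0.5036 -0.018   0.2394] [0.7297 0.6838 0.     0.    ] [-0.1118 -1.3475  0.111 ] 0.03990408057531465
```

View pics/c6.png

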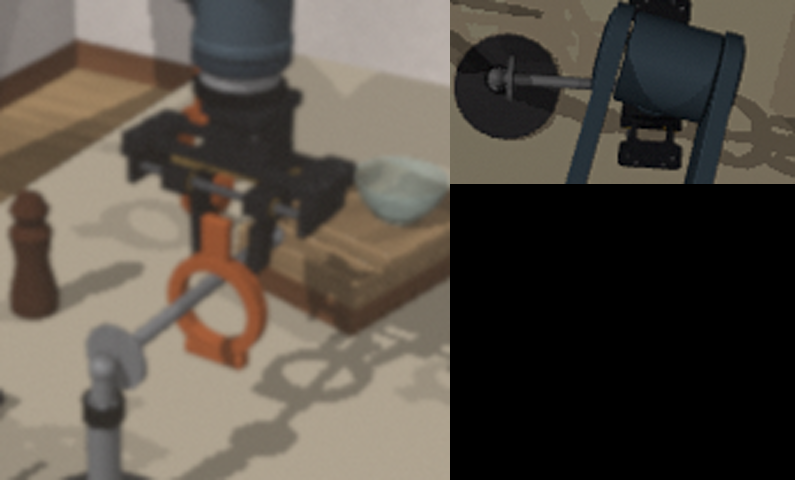

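The mould slides upright with the fingers (push about 1.3 N). I keep pushing towards the plate, with contact expected near TCP y = 0.117.

{"fn": "apply_moves", "kwargs": {
  "moves": [
    [0.2, 4, 0, 0, 0, 0, 40],
    [0.5, 9, 0, 0, 0, 0, 40],
    [0.9, 15, 0, 0, 0, 0, 40],
    [1.3, 21, 0, 0, 0, 0, 40],
    [1.7, 27, 0, 0, 0, 0, 40],
    [2.1, 33, 0, 0, 0, 0, 40],
    [2.5, 39, 0, 0, 0, 0, 40],
    [2.9, 45, 0, 0, 0, 0, 40]
  ]
}}

```text
t: 16.03
eef_pos: [0.5064, 0.0272, 0.2394]
tcp_rot: [0.73, 0.684, -0.0, -0.0]
force: [-0.7, -1.0, -0.3]
finger_gap: 0.0398
gripper_force: 0.2
```

{"fn": "apply_moves", "kwargs": {
  "moves": [
    [0.4, 6, 0, 0, 0, 0, 40],
    [0.8, 12, 0, 0, 0, 0, 40],
    [1.2, 18, 0, 0, 0, 0, 40],
    [1.5, 24, 0, 0, 0, 0, 40],
    [1.9, 30, 0, 0, 0, 0, 40],
    [2.3, 36, 0, 0, 0, 0, 40],
    [2.6, 41, 0, 0, 0, 0, 40],
    [2.9, 45, 0, 0, 0, 0, 40]
  ]
}}

```text
t: 16.7
eef_pos: [0.5093, 0.0721, 0.2394]
tcp_rot: [0.73, 0.684, 0.0, -0.0]
force: [-0.6, -0.8, 0.5]
finger_gap: 0.0402
gripper_force: 0.2
```

{"fn": "apply_moves", "kwargs": {
  "moves": [
    [0.2, 3, 0, 0, 0, 0, 40],
    [0.4, 6, 0, 0, 0, 0, 40],
    [0.6, 9, 0, 0, 0, 0, 40],
    [0.8, 12, 0, 0, 0, 0, 40],
    [0.9, 14, 0, 0, 0, 0, 40],
    [1, 16, 0, 0, 0, 0, 40],
    [1.2, 18, 0, 0, 0, 0, 40],
    [1.3, 20, 0, 0, 0, 0, 40]
  ]
}}

```text
t: 17.37
eef_pos: [0.5106, 0.0916, 0.2394]
tcp_rot: [0.73, 0.684, -0.0, -0.0]
force: [0.0, -0.4, 0.3]
finger_gap: 0.0401
gripper_force: 0.2
```

```bash
cat > m.py <<'E'
from h import *
import sys
np.set_printoptions(precision=4,suppress=True)
s=robot.state();print(s['t'],s['eef_pos'],s['tcp_rot'],s['force'],s['finger_gap'])
c=snap('side',sys.argv[1]);h=cv2.cvtColor(c['color'][:,:,::-1].copy(),cv2.COLOR_BGR2HSV)
m=cv2.inRange(h,(3,120,60),(15,255,255));k,l,st,ce=cv2.connectedComponentsWithStats(m)
for i in range(1,k):
    if st[i,4]>25:print(st[i],ce[i])
for ang in(0,):
    u=np.array([.064,.998,0]);e=np.array([.4994,-.0925,.170])
    for sy in(28,36):
        p=e+(.255-sy/1000)*u
        print(sy,'tab top',proj(c,p+[0,0,.057]),'foot',proj(c,p-[0,0,.083]))
E
python3 m.py s7.png
```

```text
17.3667 [0.5106 0.0916 0.2394] [ 0.7297  0.6837 -0.     -0.    ] [ 0.0495 -0.413   0.2676] 0.040117484196537115
[295  95   9   9  54] [299.1296  99.4074]
[338 118   8   8  39] [341.4103 121.4872]
[343 129   5  19  78] [344.8718 138.    ]
[   0  145  206  120 2087] [ 84.6306 210.9032]
[305 169  30  55 620] [320.7371 196.6161]
[356 171  27  16  92] [368.0761 177.3478]
28 tab top [311.6071 174.6694] foot [311.8509 223.4818]
36 tab top [313.6948 173.1737] foot [313.7607 221.8375]
```

{"fn": "apply_moves", "kwargs": {
  "moves": [
    [0.2, 3, 0, 0, 0, 0, 40],
    [0.4, 6, 0, 0, 0, 0, 40],
    [0.6, 9, 0, 0, 0, 0, 40],
    [0.7, 11, 0, 0, 0, 0, 40],
    [0.8, 13, 0, 0, 0, 0, 40],
    [0.9, 15, 0, 0, 0, 0, 40],
    [1, 16, 0, 0, 0, 0, 40],
    [1.1, 17, 0, 0, 0, 0, 40]
  ]
}}

```text
t: 18.08
eef_pos: [0.5117, 0.1086, 0.2394]
tcp_rot: [0.73, 0.684, 0.0, 0.0]
force: [-0.8, -1.1, -0.1]
finger_gap: 0.0399
gripper_force: 0.3
```

{"fn": "apply_moves", "kwargs": {
  "moves": [
    [0, 0.5, 0, 0, 0, 0, 40],
    [0, 1, 0, 0, 0, 0, 40],
    [0.1, 1.5, 0, 0, 0, 0, 40],
    [0.1, 2, 0, 0, 0, 0, 40],
    [0.1, 2.5, 0, 0, 0, 0, 40],
    [0.2, 3, 0, 0, 0, 0, 40],
    [0.2, 3, 0, 0, 0, 0, 40],
    [0.2, 3, 0, 0, 0, 0, 40]
  ]
}}

```text
t: 18.75
eef_pos: [0.5119, 0.1115, 0.2394]
tcp_rot: [0.73, 0.684, 0.0, -0.0]
force: [-0.0, 0.0, -0.0]
finger_gap: 0.0401
gripper_force: 0.1
```

{"fn": "apply_moves", "kwargs": {
  "moves": [
    [0, 0.5, 0, 0, 0, 0, 40],
    [0, 1, 0, 0, 0, 0, 40],
    [0.1, 1.5, 0, 0, 0, 0, 40],
    [0.1, 2, 0, 0, 0, 0, 40],
    [0.1, 2.5, 0, 0, 0, 0, 40],
    [0.2, 3, 0, 0, 0, 0, 40],
    [0.2, 3, 0, 0, 0, 0, 40],
    [0.2, 3, 0, 0, 0, 0, 40]
  ]
}}

```text
t: 19.42
eef_pos: [0.5121, 0.1146, 0.2394]
tcp_rot: [0.73, 0.684, 0.0, -0.0]
force: [0.4, -0.3, -0.1]
finger_gap: 0.04
gripper_force: 0.0
```

{"fn": "apply_moves", "kwargs": {
  "moves": [
    [0, 0.5, 0, 0, 0, 0, 40],
    [0, 1, 0, 0, 0, 0, 40],
    [0.1, 1.5, 0, 0, 0, 0, 40],
    [0.1, 2, 0, 0, 0, 0, 40],
    [0.1, 2, 0, 0, 0, 0, 40],
    [0.1, 2, 0, 0, 0, 0, 40],
    [0.1, 2, 0, 0, 0, 0, 40],
    [0.1, 2, 0, 0, 0, 0, 40]
  ]
}}

```text
t: 20.08
eef_pos: [0.5122, 0.1165, 0.2394]
tcp_rot: [0.73, 0.684, -0.0, -0.0]
force: [0.4, 0.1, 0.9]
finger_gap: 0.04
gripper_force: 0.0
```

{"fn": "apply_moves", "kwargs": {
  "moves": [
    [0, 0.5, 0, 0, 0, 0, 40],
    [0, 1, 0, 0, 0, 0, 40],
    [0.1, 1.5, 0, 0, 0, 0, 40],
    [0.1, 2, 0, 0, 0, 0, 40],
    [0.1, 2, 0, 0, 0, 0, 40],
    [0.1, 2, 0, 0, 0, 0, 40],
    [0.1, 2, 0, 0, 0, 0, 40],
    [0.1, 2, 0, 0, 0, 0, 40]
  ]
}}

```text
t: 20.75
eef_pos: [0.5123, 0.1174, 0.2394]
tcp_rot: [0.73, 0.684, -0.001, 0.001]
force: [-1.0, -6.7, 0.8]
finger_gap: 0.0399
gripper_force: 3.2
```

```bash
python3 m.py s8.png
```

```text
20.75 [0.5123 0.1174 0.2394] [ 0.7298  0.6837 -0.0009  0.0006] [-0.9709 -6.7405  0.8081] 0.03985647018949526
[333 101  15  52 392] [340.4184 127.6837]
[   0  143  213  122 2170] [ 84.1899 211.0207]
[356 170  19  10  68] [364.1176 174.9853]
[304 173  25  57 465] [316.5871 201.5419]
[294 192   6  19  66] [296.6212 201.6818]
28 tab top [311.6071 174.6694] foot [311.8509 223.4818]
36 tab top [313.6948 173.1737] foot [313.7607 221.8375]
```

Firm contact (6.7 N) at TCP y = 0.1174, right where the plate was expected. I back off slowly, then go up.

{"fn": "apply_moves", "kwargs": {
  "moves": [
    [0, -1, 0, 0, 0, 0, 40],
    [-0.1, -2, 0, 0, 0, 0, 40],
    [-0.2, -4, 0, 0, 0, 0, 40],
    [-0.5, -8, 0, 0, 0, 0, 40],
    [-1, -15, 0, 0, 0, 0, 40],
    [-1.6, -25, 0, 0, 0, 0, 40],
    [-2.2, -35, 0, 0, 0, 0, 40],
    [-2.9, -45, 0, 0, 0, 0, 40]
  ]
}}

```text
t: 21.47
eef_pos: [0.5093, 0.0723, 0.2394]
tcp_rot: [0.73, 0.684, -0.0, 0.0]
force: [-0.6, 0.2, -0.2]
finger_gap: 0.0398
gripper_force: 0.0
```

{"fn": "apply_moves", "kwargs": {
  "moves": [
    [-0.5, -8, 0, 0, 0, 0, 40],
    [-0.8, -12, 5, 0, 0, 0, 40],
    [-0.9, -14, 20, 0, 0, 0, 40],
    [-0.9, -14, 40, 0, 0, 0, 40],
    [-0.9, -14, 65, 0, 0, 0, 40],
    [-0.9, -14, 90, 0, 0, 0, 40],
    [-0.9, -14, 110, 0, 0, 0, 40],
    [-0.9, -14, 120, 0, 0, 0, 40]
  ]
}}

```text
t: 22.13
eef_pos: [0.5093, 0.0591, 0.3629]
tcp_rot: [0.73, 0.684, 0.002, 0.002]
force: [0.5, 0.5, 0.3]
finger_gap: 0.0399
gripper_force: 0.0
```

{"fn": "apply_moves", "kwargs": {
  "moves": [
    [0, -10, 0, 0, 0, 0, 40],
    [0, -35, 0, 0, 0, 0, 40],
    [0, -65, 0, 0, 0, 0, 40],
    [0, -95, 0, 0, 0, 0, 40],
    [0, -125, 0, 0, 0, 0, 40],
    [0, -150, 0, 0, 0, 0, 40],
    [0, -165, 0, 0, 0, 0, 40],
    [0, -170, 0, 0, 0, 0, 40]
  ]
}}

```text
t: 22.8
eef_pos: [0.5077, -0.1133, 0.3576]
tcp_rot: [0.731, 0.683, -0.001, -0.001]
force: [-1.4, -0.4, -0.2]
finger_gap: 0.04
gripper_force: 0.0
```

```bash
python3 m.py s9.png
python3 - <<'E'
from h import *
np.set_printoptions(precision=4,suppress=True)
t=snap('top','t9.png');s=dict(np.load('side.npz'))
h=cv2.cvtColor(cv2.imread('pics/t9.png'),cv2.COLOR_BGR2HSV)
m=cv2.inRange(h,(3,140,70),(15,255,255));k,l,st,ce=cv2.connectedComponentsWithStats(m)
for i in range(1,k):
    if st[i,4]>10:print('top',st[i],ce[i],cv2.minAreaRect(np.argwhere(l==i)[:,::-1].astype(np.float32)))
u=np.array([.064,.998,0]);e=np.array([.4994,-.0925,.170])
v=np.array([.998,-.064,0])
for sy in(28,34):
    p=e+(.255-sy/1000)*u
    print(sy,[proj(t,p+[0,0,.057]+a*v) for a in(-.013,.013)],[proj(t,p+[0,0,-.03]+a*v) for a in(-.048,.048)])
im=cv2.imread('pics/s9.png');H=cv2.cvtColor(im,cv2.COLOR_BGR2HSV)
M=cv2.inRange(H,(3,120,60),(15,255,255))[150:240,280:350]
for r in range(0,90,2):
    x=M[r]; 
    if x.any():print(r+150,''.join('#' if q else '.' for q in x))
E
```

```text
22.8 [ 0.5077 -0.1133  0.3576] [ 0.7308  0.6826 -0.0008 -0.001 ] [-1.4113 -0.3881 -0.1577] 0.03998357271372098
[296  96  25  12  81] [306.3827 101.4321]
[328 101  20  56 606] [337.6997 130.7607]
[187 153  11   7  26] [191.4231 155.8462]
[   0  155  188  110 2182] [ 73.1499 216.5147]
[305 174  24  56 436] [317.0436 202.3624]
[294 192   6  19  63] [296.619  201.8254]
28 tab top [311.6071 174.6694] foot [311.8509 223.4818]
36 tab top [313.6948 173.1737] foot [313.7607 221.8375]
top [436 127  33  40 455] [452.6352 146.6198] ((452.95343017578125, 146.19137573242188), (12.742679595947266, 43.101966857910156), 40.23636245727539)
top [277 198   8  18  94] [280.3511 206.883 ] ((280.5, 206.5), (17.0, 7.0), 90.0)
top [277 217   7  14  75] [279.56 223.8 ] ((280.0, 223.5), (13.0, 6.0), 90.0)
28 [array([279.0369, 217.5982]), array([279.7913, 207.6513])] [array([280.0309, 232.1605]), array([282.6311, 197.6866])]
34 [array([281.3416, 217.7563]), array([282.0914, 207.8097])] [array([282.1986, 232.3085]), array([284.7838, 197.8354])]
150 .....................................................##########.
[... 1631 characters left out ...]
####.....................
212 ..........................................#######.....................
214 ..........................................######......................
216 .........................................######.......................
218 ................................##############........................
220 ...............................##############.........................
222 ...............................############...........................
224 ...............................############...........................
226 .................................##########...........................
228 .....................................####.............................
```

Run:
```python
from h import *
np.set_printoptions(precision=1,suppress=True)
s=snap('side','s10.png')
M=lambda f:cv2.inRange(cv2.cvtColor(cv2.imread(f),cv2.COLOR_BGR2HSV),(3,120,60),(15,255,255))[165:235,280:345]
print('diff px',np.count_nonzero(M('pics/s9.png')!=M('pics/s10.png')))
u=np.array([.064,.998,0]);e=np.array([.4994,-.0925,.170]);v=np.array([.998,-.064,0])
p=e+(.255-.028)*u-[0,0,.083]
def show(name,pts):print(name,np.array([proj(s,p+a*v+b*u+[0,0,z]) for a,b,z in pts]))
show('tabtop',[(a,b,.14) for a in(-.013,.013) for b in(-.006,.006)])
show('tabbase',[(a,.006,.104) for a in(-.013,.013)])
show('foot -x end',[(-.03,b,z) for b in(-.008,.008) for z in(0,.014)])
th=np.linspace(0,6.28,60)
r=np.array([proj(s,p+.048*np.cos(q)*v+b*u+[0,0,.056+.048*np.sin(q)]) for q in th for b in(-.008,.008)])
print('ring bbox',r.min(0),r.max(0))
print('plate',proj(s,e+.235*u))
```

```text
diff px 7
tabtop [[317.9 175.3]
 [314.7 177.6]
 [308.5 171.8]
 [305.4 174. ]]
tabbase [[314.7 191.1]
 [305.6 187.4]]
foot -x end [[323.8 226.3]
 [323.8 221.8]
 [320.  229.7]
 [320.  225.2]]
ring bbox [293.7 185.3] [330.5 224.2]
plate [309.7 197.2]
```

The measured outline (ring columns 294–329, foot bottom about row 228, tab 305–315) matches the mould upright and flat against the plate, and nothing moves between two shots.

```bash
python3 -c "
from cell import robot
print(robot.close_job())"
```

```text
the job is handed in; nothing more can be done
None
```

The mould hangs by its hole on the bar, upright and flat against the end plate as far as the side camera can tell. The job is handed in at about 23 s, with the gripper clear and the bowl, pepper mill and crock not touched.

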